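# Fit the dovetailed stop block to the trimming board

### The arm

A 6-joint arm with a two-finger parallel gripper is mounted at the origin on the work surface. World frame = base frame: x ahead of the robot, y to its left, z up, the work surface at z = 0. Lengths are in m, angles in rad, forces in N, time in s.
With the tool pointing down it reaches from about 0.375 to 0.925 m from the base axis. Payload 5.7 kg.
Tool frame: the origin (TCP) lies midway between the tips of the shut fingers; the grasp point (between the pads) lies 19 mm behind it (ctrl.tcp_to_grasp is the distance from the TCP to the grasp point, in m); z points along the fingers, x is the direction in which the jaws open and shut, and the axes are right-handed (so a half turn about z gives the same grasp; the last joint's range is limited). The gripper opens to 85 mm and grips with 20 to 120 N. Pads are 22 mm wide; open, the fingers measure 114 mm over their backs; the gripper's body (76 mm by 85 mm) begins 54 mm behind the grasp point. The pads swing forward as they close: fully open they stand 13 mm farther back than shut.
Start: joints at [-1.342, 0.359, 1.51, -0, 1.272, -0.115], TCP at [0.202, -0.565, 0.231] pointing down, gripper open.
Joint ranges: [-2.97, 2.97], [-1.01, 2.36], [0.21, 2.38], [-0.96, 4.11], [0.2, 2.71], [-2.98, 2.98]. Speed limits (rad/s): [2.39, 2.39, 3.14, 3.14, 3.14, 3.14].

### API

Orientations are given as a unit quaternion [x, y, z, w].
In Python, from workcell import ctrl gives the robot as it stands.
- The arm moves only by the tool send_rows, never from a script. Its argument "commands" is a list that holds one entry, the list of rows, each a list of 4 numbers: the shift along the tool's x, y, z in m, then the turn about the tool's z in units of 5 degrees (1.0 is 5 degrees). In form: [[[x, y, z, yaw], ...]]. A call has 1 to 12 rows; each row shifts and turns the commanded pose from where the row before left it, along the tool's axes as they then stand; what a row does not reach is not made up. A row lasts 1/12 s, in which the tool goes at most 41.7 mm and 7.16 degrees, less where a joint would pass 70% of its speed; a pose out of reach is approached as far as the arm can. A call with a gripper value outside its range is refused whole. "grip" is the finger opening in m, from 0 to 0.0854, set as the call begins (left out, the last holds). The fingers move at their own pace and stop on an object; "force" is the grip in N (left out, the last holds). Time passes only in rows, so rows that do not move let the fingers close. It gives the time, the measured TCP pose, the force and the opening at its end, in the units of the state.
- ctrl.state(): the state, without advancing time (a new reading comes with each control period).
- ctrl.snapshot(name): name is "scene" or "top" or "wrist"; returns a dict with "image" (384x512x3 uint8, red, green, blue), "mtx" (3x3 intrinsics, pixels), "dist_coeffs" ([k1, k2, p1, p2, k3] as OpenCV has them; the pictures are not rectified), "R" (3x3) and "t" (3): a world point X has camera coordinates R X + t. Camera axes: x right, y down, z forward; pixel columns grow to the right and rows downward; lengths in m; the calibration is good to about 2 mm. A picture is of the moment at which its call begins. There is no depth.
- ctrl.close_job(): hands the job in, once; it reports no verdict.
The state is a dict: "clock": time; "joint_positions": joint angles; "joint_velocities": joint speeds; "tau": joint torques, N m; "eef_pos": TCP position; "orientation": TCP orientation; "contact_force": force on the tool from outside, world axes, zero at the start; "wrist_torque": the same for the moment, N m; "grip_width": opening from 0.0 (shut) to 1.0 (fully open).
Only numpy, scipy, OpenCV 4.12 (cv2) and the standard library are available. Lean on these libraries where they do the work, as an engineer would, in place of code of your own. Each camera call takes 0.05 s, during which the arm holds its last target.

### The job

Fit the loose aluminium stop block to the trimming board: enter its dovetailed foot, narrow end first, into the open mouth of the tapered way and slide it along until it wedges tight, which takes about 16 N of push, then let go and leave it wedged there. Do not force it (stay below 30 N of push), and leave the other things on the bench where they are.

Things in the scene. Friction and masses are not known exactly. Their poses are not given: they have to be found in the camera images.
- bed: Grey trimming board fixed on the bench (place and yaw vary), 12 mm thick, x -115 to 150, y -60 to 115 mm. Origin: on its underside at the mouth of the tapered way, on the line the block's origin follows when its straight side runs along the straight rail. +x: direction the block is pushed in; +y: left of that; z up.
- way_mouth (a point): Mouth of the way, on the board's top (12 mm above the bench), above the origin of bed; same axes. The way runs from x = 0 to 135 mm between two rails that overhang inwards at 30 degrees from vertical, tops 16 mm above its floor. The bare board before it (x -115 to -8) is level with its floor: set the block down there, origin near y = 2 to 3 mm (about 5 mm of side play), and slide it in.
- straight_rail (a point): Middle of the floor edge of the right-hand, straight, fixed steel rail: floor line at y = -22 mm in the board's frame (widest point of the undercut), flared 3 mm wider over the first 12 mm of the mouth; outer side at y = -42 mm, x = 0 to 135 mm. Same axes as the board.
- gib_rail (a point): Middle of the top of the fixed steel rail on the left (y 47 to 59 mm, 18 mm high, x -12 to 148). On its inner side lies the gib, a brass strip with the taper: 0.12 mm inwards per mm of x. It is set lengthwise differently each time (not reported): its flared tip lies between x = -6 and 34 mm, so the depth of wedging differs by 40 mm: feel for it.
- way_end (a point): Far end of the way, at floor level (x = 135 mm), same axes. The block begins to wedge with its middle anywhere from x = 10 to 50 mm. Before that it slides with under 3 N of drag. The gib is backed by stiff springs: from there the push rises by about 4 N per mm, so 16 N is reached some 4 to 5 mm deeper, and the block stays wedged when let go.
- cutter (a point): Top of the black cutter head (x 102 to 148, y 84 to 114 mm, 57 mm above the bench) on the low trimmer rail (y 88 to 110 mm, 36 mm above the bench) along the board's left edge. Not used.
- stop_mid (a point): The loose aluminium stop block, about 0.32 kg: middle of its upright, 43 mm above the underside of its foot. +x: to its narrow end, which enters first; +y: to its tapered side; z up. The upright is 18 mm thick (y -9 to 9), x -34 to 38 mm, its top 66 mm above the underside: grip it across y.
- stop_foot (a point): Origin of the same block, under its foot, 43 mm below stop_mid; same axes. Dovetailed foot: 80 mm long (x -40 to 40), 14 mm high, flanks leaning in at 30 degrees from vertical; underside from y = -22 mm (straight side) to 22 mm at the narrow end and 31.6 mm at the wide end.
- stop_face (a point): Middle of the rear face of the same block's cross plate (the stop face) at its wide end, 40 mm behind and 3 mm below stop_mid; same axes. Plate 8 mm thick, 60 mm wide, from 20 to 60 mm above the underside. It can be pushed on.
- washer: Steel washer, 26 mm across, 6 mm thick, lying on the trimming board. Leave alone.
- tape: Cardboard tape ring, 64 mm across, 18 mm high, on the bench. Leave alone.
- spray: Clear bottle, 56 mm across, 150 mm tall. Leave alone.
- driver: Black-handled screwdriver lying on the bench. Leave alone.
- core: Upright cardboard core tube, 44 mm across, 110 mm tall. Leave alone.
- clipbox: Small cardboard box, 70 x 50 x 30 mm. Leave alone.
- pencup: Black cup, 72 mm across, 90 mm tall. Leave alone.
- weight: Turned steel weight, 48 mm across, 55 mm tall. Leave alone.
Things that resemble listed ones, but are neither listed nor needed, are in the scene too. Leave any red or yellow look-alike of the part that bears stop_mid alone.

How it is judged:
By the outcome, as a careful person would: the job done as asked, in the order asked, and still so for the second after the job is handed in, with the robot touching nothing.
It also fails if it takes over 51 s, if anything falls off the work surface, if the arm or the gripper's body presses on something with over 40 N, if the wrist force passes 120 N, or if a joint passes its speed limit or range.

## Working session

There is one attempt and no reset: what is moved stays moved. The work goes in short steps, Python scripts to look and compute and a tool call to move; the robot and the scene stay as the last step left them, time stands still between calls to the robot, and variables do not carry over. Pictures are saved under pics/ and viewed, and the job is handed in when it is done.

Besides the shell and the picture viewer there is one more tool, called after "Emit:" by a JSON object that holds its "method" and its "body", one argument or row to a line. send_rows: Moves the arm, as the interface text tells. Its arguments: {"type":"object","properties":{"commands":{"type":"array"},"grip":{"type":"number"},"force":{"type":"number"}},"required":["commands"]}

```bash
mkdir -p pics; ls; python3 - <<'E'
from workcell import ctrl
import cv2,numpy as np,json
print(ctrl.state())
for n in ("scene","top","wrist"):
    s=ctrl.snapshot(n)
    cv2.imwrite(f"pics/{n}0.png",s["image"][:,:,::-1])
    np.savez(f"pics/{n}0.npz",**{k:np.array(v) for k,v in s.items()})
    print(n,s["mtx"],s["dist_coeffs"],s["R"],s["t"])
E
```

```text
pics
{'clock': 0.0, 'joint_positions': array([-1.34209041e+00,  3.59473081e-01,  1.51145394e+00,  3.36383585e-05,
        1.27251008e+00, -1.15097107e-01]), 'joint_velocities': array([ 0.00038601, -0.00087342, -0.00103883, -0.00065366, -0.00121   ,
        0.00127849]), 'tau': array([ 7.31522414e-04, -5.27616405e+01, -2.78619468e+01, -4.83117728e-04,
        1.30308970e-02, -8.08626254e-06]), 'eef_pos': array([ 0.20208958, -0.56420612,  0.23046442]), 'orientation': array([ 8.17636690e-01, -5.75733786e-01, -6.77383385e-04, -6.26029862e-04]), 'contact_force': array([ 0.42554583, -1.09295917,  0.13844757]), 'wrist_torque': array([-0.03623129,  0.02451794,  0.05493244]), 'grip_width': 0.9994289095457309}
scene [[404.58919666   0.         253.66449089]
 [  0.         404.58919666 194.89041857]
 [  0.           0.           1.        ]] [-0.09459245  0.          0.          0.          0.        ] [[-0.62137766  0.78350681 -0.00262383]
 [ 0.59688397  0.47119755 -0.64938617]
 [-0.50756214 -0.40508018 -0.76045429]] [ 0.32854446 -0.28883998  1.4761521 ]
top [[368.55668974   0.         253.63421891]
 [  0.         368.55668974 192.09956674]
 [  0.           0.           1.        ]] [-0.0313682  0.         0.         0.         0.       ] [[-0.02199643 -0.99974851  0.0043684 ]
 [-0.99685659  0.02159974 -0.07622586]
 [ 0.07611233 -0.00603136 -0.99708101]] [0.0152823  0.54455121 0.97465079]
wrist [[329.46446653   0.         256.91750249]
 [  0.         329.46446653 187.37791965]
 [  0.           0.           1.        ]] [-0.02293233  0.          0.          0.          0.        ] [[ 0.33728516 -0.9414019  -0.0010851 ]
 [-0.90546384 -0.32472429  0.27329355]
 [-0.25763142 -0.09119534 -0.96193007]] [-0.59957727 -0.03598336  0.37982899]
```

View pics/scene0.png

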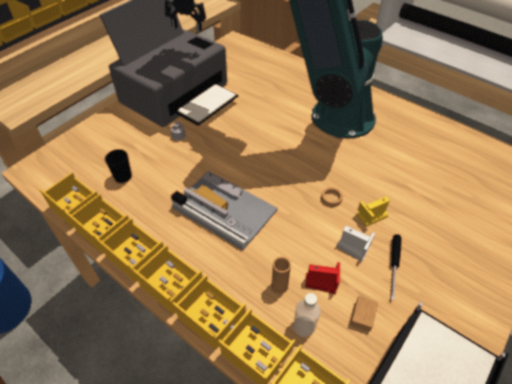

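View pics/top0.png

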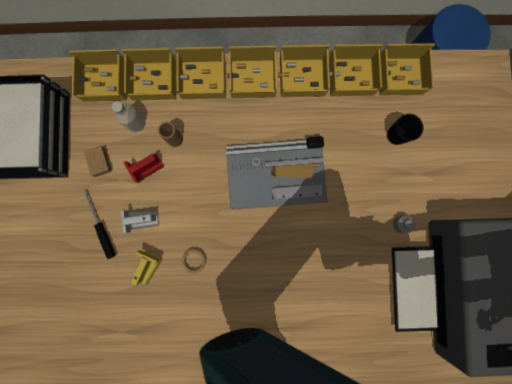

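View pics/wrist0.png

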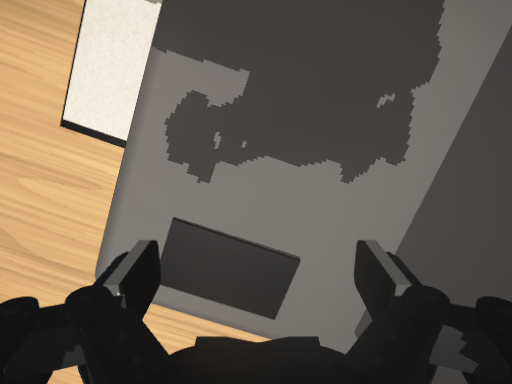

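```bash
cat > h.py <<'E'
import cv2,numpy as np
def load(n):
    return dict(np.load(f"pics/{n}.npz"))
def ray(s,px):
    p=cv2.undistortPoints(np.array(px,float).reshape(-1,1,2),s["mtx"],s["dist_coeffs"]).reshape(-1,2)
    d=np.c_[p,np.ones(len(p))]@s["R"]
    c=-s["R"].T@s["t"]
    return c,d
def plane(s,px,z):
    c,d=ray(s,px)
    return c+d*((z-c[2])/d[:,2])[:,None]
def proj(s,X):
    r,_=cv2.Rodrigues(s["R"]);return cv2.projectPoints(np.array(X,float).reshape(-1,1,3),r,s["t"],s["mtx"],s["dist_coeffs"])[0].reshape(-1,2)
def snap(name,tag):
    from workcell import ctrl
    s=ctrl.snapshot(name);np.savez(f"pics/{tag}.npz",**{k:np.array(v) for k,v in s.items()})
    cv2.imwrite(f"pics/{tag}.png",s["image"][:,:,::-1]);return s
E
python3 - <<'E'
from h import *
s=load("top0");im=s["image"][:,:,::-1]
a=cv2.resize(im[130:215,220:335],None,fx=6.5,fy=6.5,interpolation=cv2.INTER_CUBIC)
b=cv2.resize(im[195:245,105:175],None,fx=10,fy=10,interpolation=cv2.INTER_CUBIC)
cv2.imwrite("pics/ta.png",a);cv2.imwrite("pics/tb.png",b)
print(plane(s,[[140,218],[277,172],[415,220],[430,225]],0.05).round(3))
E
```

```text
[[ 0.481  0.302  0.05 ]
 [ 0.594 -0.059  0.05 ]
 [ 0.46  -0.419  0.05 ]
 [ 0.446 -0.458  0.05 ]]
```

View pics/ta.png

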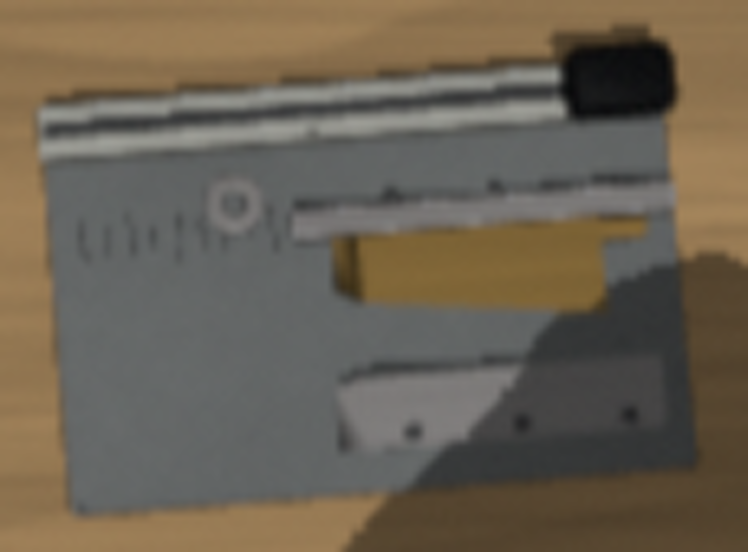

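View pics/tb.png

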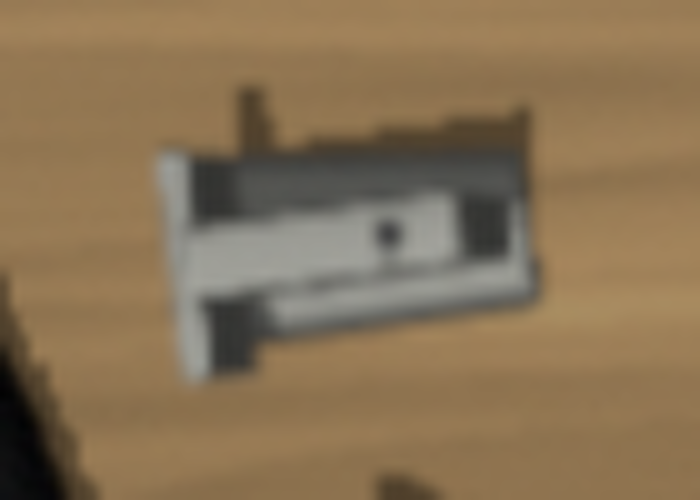

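```bash
python3 - <<'E'
from h import *
s=load("top0")
p=lambda l,o,f:[[ (x+.5)/f+o[0]-.5,(y+.5)/f+o[1]-.5] for x,y in l]
P=plane(s,p([(70,513),(696,467)],(220,130),6.5),0.012);print(P)
d=P[1]-P[0];print(np.degrees(np.arctan2(d[1],d[0])),np.linalg.norm(d))
x=d/np.linalg.norm(d);y=np.array([-x[1],x[0],0]);m=(P[0]+P[1])/2
print("origin",m-x*17.5e-3+y*.06)
# upright top: z=0.066 , block on bench
Q=plane(s,p([(188,232),(462,195),(192,300),(520,262)],(105,195),10),0.066);print(Q)
for a,b in((0,1),(2,3)):
    d=Q[b]-Q[a];print(np.degrees(np.arctan2(d[1],d[0])))
# rear plate ends z .06
R=plane(s,p([(160,152),(188,380)],(105,195),10),0.06);print(R,R.mean(0));d=R[0]-R[1];print(np.degrees(np.arctan2(d[1],d[0]))-90,np.linalg.norm(d))
from workcell import ctrl
st=ctrl.state();from scipy.spatial.transform import Rotation as Ro
M=Ro.from_quat(st["orientation"]).as_matrix();print(M.round(4))
w=load("wrist0");print("cam",-w["R"].T@w["t"],"in tool",M.T@(-w["R"].T@w["t"]-st["eef_pos"]));print((w["R"]@M).round(3))
E
```

```text
[[ 0.50214414  0.06753683  0.012     ]
 [ 0.51563656 -0.19504519  0.012     ]]
-87.0585213240904 0.262928437494801
origin [ 0.56791327 -0.04319828  0.012     ]
[[0.48244329 0.33994936 0.066     ]
 [0.49047652 0.26920426 0.066     ]
 [0.46499611 0.33885992 0.066     ]
 [0.47299536 0.25430683 0.066     ]]
-83.52170841084374
-84.59555220179793
[[0.50336985 0.34942058 0.06      ]
 [0.44441629 0.34192957 0.06      ]] [0.47389307 0.34567508 0.06      ]
-82.75844447279614 0.059427582497296315
[[ 3.370e-01 -9.415e-01 -3.000e-04]
 [-9.415e-01 -3.370e-01  1.400e-03]
 [-1.400e-03 -2.000e-04 -1.000e+00]]
cam [ 0.26750276 -0.54148922  0.37455235] in tool [ 0.00026563 -0.06930976 -0.14391893]
[[ 1.    -0.    -0.   ]
 [ 0.     0.962 -0.274]
 [ 0.     0.274  0.962]]
```

```bash
cat >> h.py <<'E'
from scipy.spatial.transform import Rotation as Ro
def plan(target):
    "tool-frame shift from present measured pose to world target xyz; also tool x heading (deg)"
    from workcell import ctrl
    st=ctrl.state();M=Ro.from_quat(st["orientation"]).as_matrix()
    print("t",st["clock"].__round__(2) if hasattr(st["clock"],'__round__') else st["clock"],"eef",st["eef_pos"].round(4),"F",st["contact_force"].round(2),"g",round(st["grip_width"],3))
    print("toolx heading",np.degrees(np.arctan2(M[1,0],M[0,0])).round(2),"tooly heading",np.degrees(np.arctan2(M[1,1],M[0,1])).round(2),"tilt",M[:,2].round(4))
    print("shift",(M.T@(np.array(target)-st["eef_pos"])).round(4))
    return M
E
python3 - <<'E'
from h import *
M=plan([.44,-.2,.231]);print(M.T@np.array([.038,.506,0]))
E
```

```text
t 0.15 eef [ 0.2021 -0.5644  0.2306] F [ 0.7   0.07 -0.01] g 1.003
toolx heading -70.3 tooly heading -160.3 tilt [-3.0e-04  1.4e-03 -1.0e+00]
shift [-2.629e-01 -3.468e-01  1.000e-04]
[-0.46358798 -0.2063145   0.00071586]
```

Emit:
{"method": "send_rows", "body": {
  "commands": [
    [[-0.022,-0.029,0,0],[-0.022,-0.029,0,0],[-0.022,-0.029,0,0],[-0.022,-0.029,0,0],[-0.022,-0.029,0,0],[-0.022,-0.029,0,0],[-0.022,-0.029,0,0],[-0.022,-0.029,0,0],[-0.022,-0.029,0,0],[-0.022,-0.029,0,0],[-0.022,-0.029,0,0],[-0.022,-0.029,0,0]]
  ]
}}

```text
clock: 1.15
eef_pos: [0.4414, -0.1973, 0.2312]
orientation: [0.818, -0.576, -0.0, -0.0]
contact_force: [1.1, -0.2, 1.0]
grip_width: 0.998
```

Emit:
{"method": "send_rows", "body": {
  "commands": [
    [[-0.0385,-0.017,0,0],[-0.0385,-0.017,0,0],[-0.0385,-0.017,0,0],[-0.0385,-0.017,0,0],[-0.0385,-0.017,0,0],[-0.0385,-0.017,0,0],[-0.0385,-0.017,0,0],[-0.0385,-0.017,0,0],[-0.0385,-0.017,0,0],[-0.0385,-0.017,0,0],[-0.0385,-0.017,0,0],[-0.0385,-0.017,0,0]]
  ]
}}

```text
clock: 2.15
eef_pos: [0.4763, 0.3018, 0.2312]
orientation: [0.818, -0.576, -0.0, 0.0]
contact_force: [1.1, -1.5, -0.1]
grip_width: 1.0
```

Emit:
{"method": "send_rows", "body": {
  "commands": [
    [[0,0,0,-1.4],[0,0,0,-1.4],[0,0,0,-1.4],[0,0,0,-1.4],[0,0,0,-1.4],[0,0,0,-1.4],[0,0,0,-1.4],[0,0,0,-1.4],[0,0,0,-1.4],[0,0,0,-1.4],[0,0,0,-1.36],[0,0,0,0]]
  ]
}}

```text
clock: 3.15
eef_pos: [0.4766, 0.2996, 0.2311]
orientation: [0.998, 0.059, -0.0, 0.0]
contact_force: [-0.5, 0.1, -0.3]
grip_width: 0.995
```

```bash
python3 - <<'E'
from h import *
plan([.4785,.306,.2]); snap("wrist","w1")
E
```

```text
t 3.15 eef [0.4766 0.2996 0.2311] F [-0.52  0.14 -0.32] g 0.995
toolx heading 6.74 tooly heading -83.26 tilt [-6.e-04 -2.e-04 -1.e+00]
shift [ 0.0026 -0.0062  0.0311]
```

View pics/w1.png

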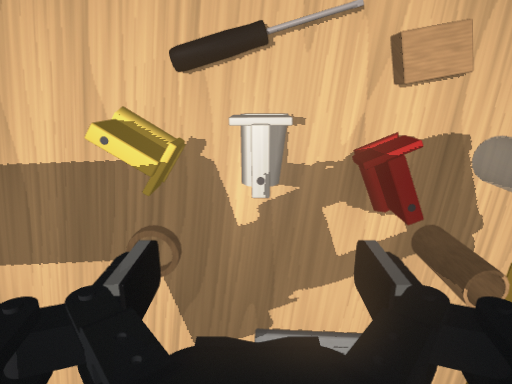

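```bash
python3 - <<'E'
from h import *
s=load("w1");im=s["image"][:,:,::-1]
cv2.imwrite("pics/w1a.png",cv2.resize(im[105:205,215:310],None,fx=6,fy=6,interpolation=cv2.INTER_CUBIC))
E
```

```text
(no output)
```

View pics/w1a.png

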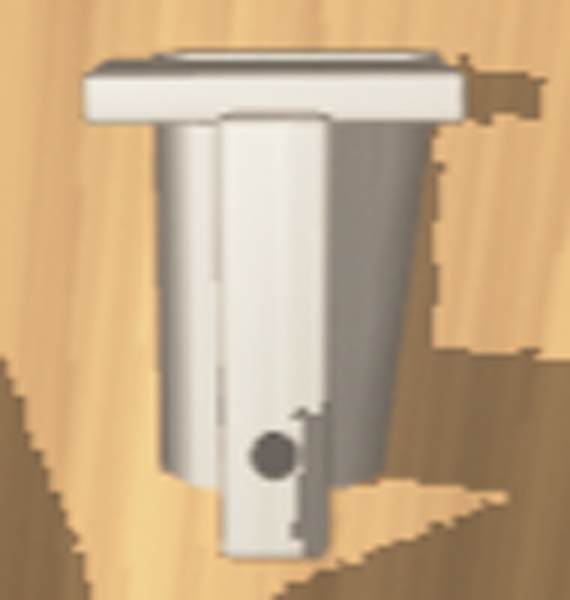

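```bash
python3 - <<'E'
from h import *
s=load("w1")
p=lambda l,o=(215,105),f=6:[[ (x+.5)/f+o[0]-.5,(y+.5)/f+o[1]-.5] for x,y in l]
T=plane(s,p([(222,125),(222,552),(327,125),(327,552)]),0.066);print(T*1000)
for a,b in((0,1),(2,3)):
    d=T[b]-T[a];print("yaw",np.degrees(np.arctan2(d[1],d[0])),np.linalg.norm(d))
print("width",np.linalg.norm(T[0]-T[2]))
F=plane(s,p([(85,121),(464,121)]),0.06);d=F[1]-F[0];print("plate yaw",np.degrees(np.arctan2(d[1],d[0]))-90,np.linalg.norm(d))
ax=d/np.linalg.norm(d);bx=np.array([ax[1],-ax[0],0])
print("mid from plate",F.mean(0)+.032*bx)
e=(T[1]+T[3])/2; print("mid from front end",plane(s,p([(274,557)]),.066)-bx*.038)
# foot bottom narrow end
N=plane(s,p([(160,470),(384,480)]),0.0);print("foot",N)
plan([.4785,.306,.1])
E
```

```text
[[466.90644306 339.32059084  66.        ]
 [474.73162449 270.65638458  66.        ]
 [483.00813815 341.2293857   66.        ]
 [491.8196114  272.68254052  66.        ]]
yaw -83.49844863339818 0.06910865853862568
yaw -82.67498508415134 0.0691108677758972
width 0.01621444055413232
plate yaw -83.23936316107662 0.059641996324427106
mid from plate [0.4787709  0.30858599 0.06      ]
mid from front end [[0.47882422 0.30854245 0.066     ]]
foot [[0.46201653 0.26519397 0.        ]
 [0.5060127  0.26835735 0.        ]]
t 3.2 eef [0.4767 0.2996 0.2311] F [-0.75 -0.31  0.64] g 0.997
toolx heading 6.37 tooly heading -83.63 tilt [-5.e-04 -2.e-04 -1.e+00]
shift [ 0.0026 -0.0062  0.1311]
```

Emit:
{"method": "send_rows", "body": {
  "commands": [
    [[0.003,-0.0087,0,0],[0,0,0.02,0],[0,0,0.03,0],[0,0,0.03,0],[0,0,0.03,0],[0,0,0.02,0],[0,0,0.015,0],[0,0,0.005,0],[0,0,0,0]]
  ],
  "grip": 0.045,
  "force": 60
}}

```text
clock: 3.95
eef_pos: [0.478, 0.3087, 0.0799]
orientation: [0.998, 0.056, -0.001, 0.0]
contact_force: [0.0, -0.4, -0.2]
grip_width: 0.527
```

```bash
python3 - <<'E'
from h import *
plan([.4788,.3086,.027]); snap("wrist","w2")
E
```

```text
t 3.95 eef [0.478  0.3087 0.0799] F [ 0.04 -0.36 -0.22] g 0.527
toolx heading 6.4 tooly heading -83.6 tilt [-0.0026 -0.001  -1.    ]
shift [0.0009 0.0001 0.0529]
```

View pics/w2.png

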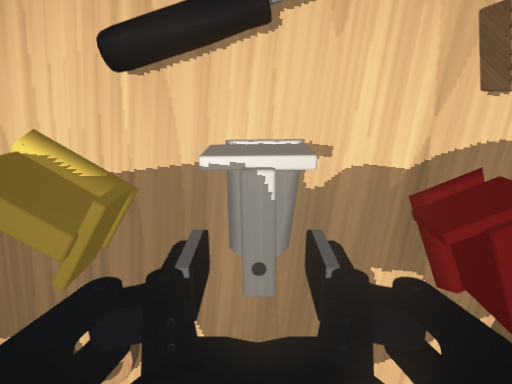

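Emit:
{"method": "send_rows", "body": {
  "commands": [
    [[0.0005,0,0.015,0],[0,0,0.02,0],[0,0,0.012,0],[0,0,0.005,0],[0,0,0,0]]
  ]
}}

```text
clock: 4.42
eef_pos: [0.4795, 0.309, 0.0295]
orientation: [0.998, 0.056, -0.0, -0.0]
contact_force: [0.3, 0.2, -0.2]
grip_width: 0.524
```

Emit:
{"method": "send_rows", "body": {
  "commands": [
    [[0,0,0,0],[0,0,0,0],[0,0,0,0],[0,0,0,0],[0,0,0,0],[0,0,0,0]]
  ],
  "grip": 0.0,
  "force": 70
}}

```text
clock: 4.92
eef_pos: [0.4805, 0.3093, 0.0307]
orientation: [0.998, 0.057, 0.001, -0.001]
contact_force: [-0.6, -0.0, 6.5]
grip_width: 0.202
```

```bash
python3 - <<'E'
from h import *
plan([.4788,.3086,.027]); snap("wrist","w3")
E
```

```text
t 4.92 eef [0.4805 0.3093 0.0307] F [-0.58 -0.02  6.54] g 0.202
toolx heading 6.49 tooly heading -83.51 tilt [ 0.0023  0.0014 -1.    ]
shift [-0.0017  0.0006  0.0037]
```

View pics/w3.png

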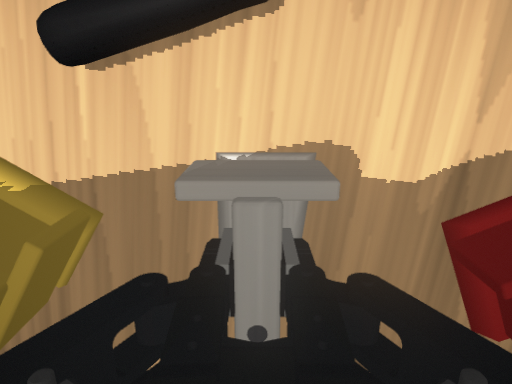

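Emit:
{"method": "send_rows", "body": {
  "commands": [
    [[0,0,-0.01,0],[0,0,-0.02,0],[0,0,-0.03,0],[0,0,-0.03,0],[0,0,-0.01,0],[0,0,0,0]]
  ]
}}

```text
clock: 5.47
eef_pos: [0.4813, 0.3097, 0.1325]
orientation: [0.998, 0.057, 0.003, -0.001]
contact_force: [1.0, -0.0, -4.5]
grip_width: 0.2
```

```bash
python3 - <<'E'
from h import *
plan([.55,.05,.13]); s=snap("top","t1")
im=s["image"][:,:,::-1]
cv2.imwrite("pics/t1a.png",cv2.resize(im[130:215,220:335],None,fx=6.5,fy=6.5,interpolation=cv2.INTER_CUBIC))
s=snap("wrist","w4")
E
```

```text
t 5.47 eef [0.4813 0.3097 0.1325] F [ 0.97 -0.02 -4.48] g 0.2
toolx heading 6.5 tooly heading -83.5 tilt [ 0.0055  0.0028 -1.    ]
shift [0.0389 0.2659 0.0022]
```

View pics/t1a.png

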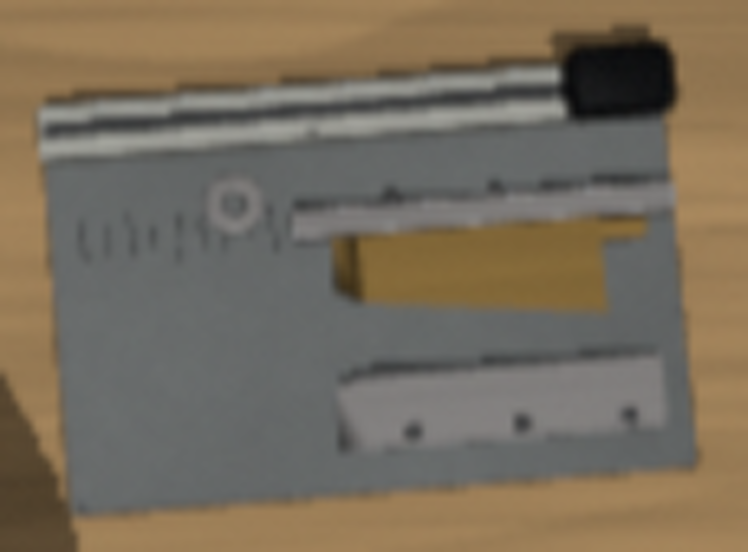

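View pics/w4.png

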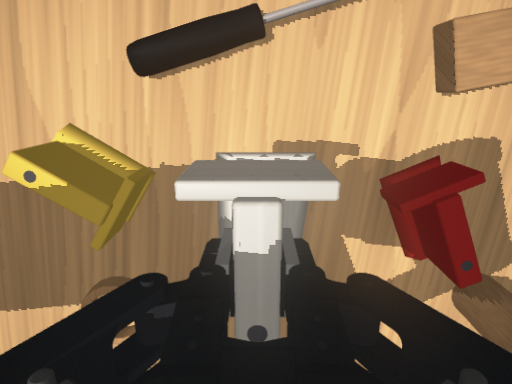

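```bash
python3 - <<'E'
from h import *
s=load("t1")
p=lambda l,o=(220,130),f=6.5:[[ (x+.5)/f+o[0]-.5,(y+.5)/f+o[1]-.5] for x,y in l]
# (px,py),z, board xy
L=[((71,515),.012,(-115,-60)),((698,467),.012,(150,-60)),
((293,240),.030,(-12,47)),((675,207),.030,(148,47)),
((291,204),.030,(-12,59)),((674,183),.030,(148,59)),
((666,428),.028,(135,-42)),((40,160),.012,None)]
W=[];B=[]
for q,z,b in L:
    w=plane(s,p([q]),z)[0]; 
    if b: W.append(w[:2]);B.append(np.array(b)/1000)
W=np.array(W);B=np.array(B)
def fit(B,W):
    a=B-B.mean(0);c=W-W.mean(0)
    th=np.arctan2((a[:,0]*c[:,1]-a[:,1]*c[:,0]).sum(),(a*c).sum())
    R=np.array([[np.cos(th),-np.sin(th)],[np.sin(th),np.cos(th)]]);t=W.mean(0)-R@B.mean(0)
    return th,R,t
th,R,t=fit(B,W);print(np.degrees(th),t,((W-B@R.T-t)@R*1000).round(1))
X=lambda q,z:((plane(s,p([q]),z)[0][:2]-t)@R*1000).round(1)
print("washer",X((235,207),.018),"gib tip",X((335,240),.03),X((345,298),.012),X((358,303),.028),"rail near",X((342,372),.028),X((342,450),.012),X((660,352),.028))
E
```

```text
-86.86332210162212 [ 0.56716039 -0.04262589] [[ 1.8  0.2]
 [ 0.2  0.1]
 [-0.4 -0.9]
 [-1.1  0.9]
 [-0.   2.1]
 [-0.6 -1.1]
 [ 0.2 -1.3]]
washer [-35.   63.5] gib tip [ 4.9 44.7] [ 8.3 22.4] [12.4 18.1] rail near [  3.5 -10. ] [  1.9 -41.3] [135.5 -11.7]
```

Emit:
{"method": "send_rows", "body": {
  "commands": [
    [[0.0022,0.0147,0,0],[0.005,0.027,0,0],[0.005,0.027,0,0],[0.005,0.027,0,0],[0.005,0.027,0,0],[0.005,0.027,0,0],[0.005,0.027,0,0],[0.005,0.027,0,0],[0.005,0.027,0,0],[0.005,0.027,0,0],[0.005,0.027,0,0.68],[0,0,0,0]]
  ]
}}

```text
clock: 6.57
eef_pos: [0.564, 0.0273, 0.1271]
orientation: [1.0, 0.024, -0.001, 0.001]
contact_force: [0.6, 0.5, -2.7]
grip_width: 0.199
```

```bash
python3 - <<'E'
from h import *
plan([.5655,.033,.045]); s=snap("top","t2")
im=s["image"][:,:,::-1]
cv2.imwrite("pics/t2a.png",cv2.resize(im[130:215,220:335],None,fx=6.5,fy=6.5,interpolation=cv2.INTER_CUBIC))
s=snap("wrist","w5")
s=snap("scene","s5")
E
```

```text
t 6.57 eef [0.564  0.0273 0.1271] F [ 0.57  0.54 -2.72] g 0.199
toolx heading 2.78 tooly heading -87.22 tilt [-0.0018 -0.002  -1.    ]
shift [ 0.002  -0.0057  0.0821]
```

View pics/t2a.png

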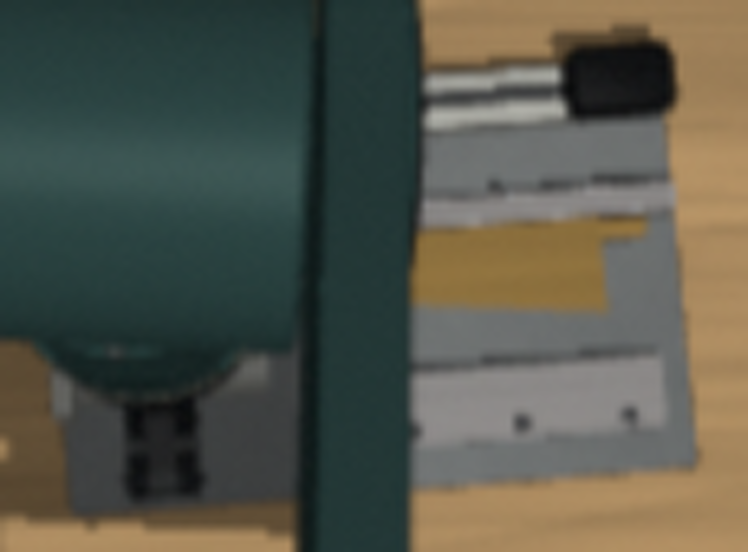

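View pics/w5.png

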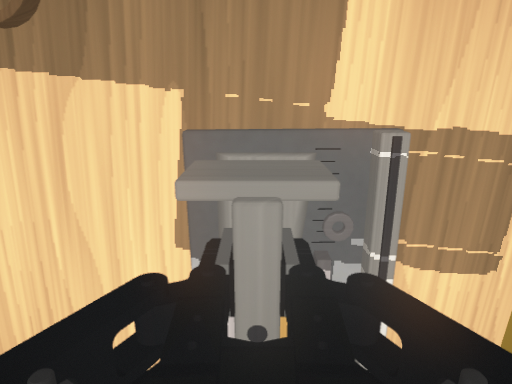

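View pics/s5.png

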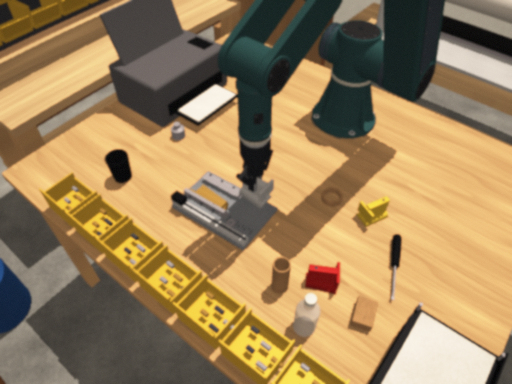

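```bash
python3 - <<'E'
from h import *
s=load("w5")
cv2.imwrite("pics/w5a.png",cv2.resize(s["image"][115:265,170:420,::-1],None,fx=3.2,fy=3.2,interpolation=cv2.INTER_CUBIC))
t=np.array([.5672,-.0426]);th=np.radians(-86.9);R=np.array([[np.cos(th),-np.sin(th)],[np.sin(th),np.cos(th)]])
for q,z in (((183,130),.012),((189,255),.012),((380,129),.012),((338,226),.018)):
    w=plane(s,[q],z)[0];print(q,w.round(4),((w[:2]-t)@R*1000).round(1))
E
```

```text
(183, 130) [0.5029 0.0682 0.012 ] [-114.1  -58.3]
(189, 255) [ 0.5069 -0.0396  0.012 ] [ -6.3 -60.1]
(380, 129) [0.6564 0.0769 0.012 ] [-114.5   95.5]
(338, 226) [ 0.6315 -0.0034  0.018 ] [-35.6  66.3]
```

View pics/w5a.png

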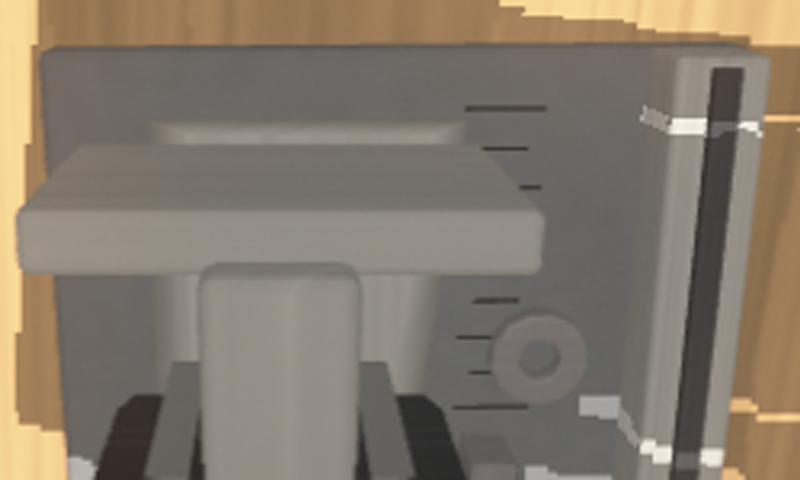

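Emit:
{"method": "send_rows", "body": {
  "commands": [
    [[0.002,-0.0055,0,-0.05],[0,0,0.015,0],[0,0,0.025,0],[0,0,0.02,0],[0,0,0.012,0],[0,0,0.006,0],[0,0,0,0]]
  ]
}}

```text
clock: 7.3
eef_pos: [0.5635, 0.0388, 0.0497]
orientation: [1.0, 0.03, -0.002, -0.0]
contact_force: [-0.4, -0.7, -2.3]
grip_width: 0.205
```

```bash
python3 - <<'E'
from h import *
plan([.5655,.033,.0427])
E
```

```text
t 7.3 eef [0.5635 0.0388 0.0497] F [-0.38 -0.72 -2.3 ] g 0.205
toolx heading 3.45 tooly heading -86.55 tilt [-3.5e-03  5.0e-04 -1.0e+00]
shift [0.0017 0.0059 0.007 ]
```

Emit:
{"method": "send_rows", "body": {
  "commands": [
    [[0.0017,0.003,0,0.05],[0,0,0.003,0],[0,0,0.002,0],[0,0,0,0],[0,0,0,0]]
  ]
}}

```text
clock: 7.72
eef_pos: [0.5672, 0.0345, 0.0467]
orientation: [1.0, 0.027, 0.0, -0.0]
contact_force: [0.2, 0.6, -3.1]
grip_width: 0.202
```

```bash
cat >> h.py <<'E'
def bd():
    from workcell import ctrl
    st=ctrl.state();M=Ro.from_quat(st["orientation"]).as_matrix()
    t=np.array([.5672,-.0426]);th=np.radians(-86.9);R=np.array([[np.cos(th),-np.sin(th)],[np.sin(th),np.cos(th)]])
    print("t",round(float(st["clock"]),2),"board xy",((st["eef_pos"][:2]-t)@R*1000).round(1),"z",(st["eef_pos"][2]*1000).round(1),"yaw",np.degrees(np.arctan2(M[1,1],M[0,1])).round(2),"F board",(st["contact_force"][:2]@R).round(1),st["contact_force"][2].round(1),"T",st["wrist_torque"].round(2),"g",round(st["grip_width"]*85.4,1))
E
python3 -c "
from h import *
bd()"
```

```text
t 7.72 board xy [-77.    4.2] z 46.7 yaw -86.91 F board [-0.6  0.2] -3.1 T [0.   0.02 0.03] g 17.2
```

Emit:
{"method": "send_rows", "body": {
  "commands": [
    [[-0.001,0,0.002,0],[0,0,0.001,0],[0,0,0,0]]
  ]
}}

```text
clock: 7.97
eef_pos: [0.5657, 0.0344, 0.0431]
orientation: [1.0, 0.027, -0.0, -0.0]
contact_force: [0.5, -0.6, -2.9]
grip_width: 0.198
```

```bash
python3 -c "
from h import *
bd()"
```

```text
t 7.97 board xy [-77.    2.6] z 43.1 yaw -86.91 F board [0.6 0.5] -2.9 T [-0.02  0.02  0.02] g 16.9
```

Emit:
{"method": "send_rows", "body": {
  "commands": [
    [[0,0,0.0015,0],[0,0,0,0],[0,0,0,0]]
  ]
}}

```text
clock: 8.22
eef_pos: [0.5667, 0.0344, 0.0427]
orientation: [1.0, 0.027, 0.001, -0.0]
contact_force: [-0.6, 0.3, 5.2]
grip_width: 0.202
```

```bash
python3 -c "
from h import *
bd()"
```

```text
t 8.22 board xy [-76.9   3.6] z 42.7 yaw -86.9 F board [-0.3 -0.6] 5.2 T [0.06 0.25 0.02] g 17.3
```

Emit:
{"method": "send_rows", "body": {
  "commands": [
    [[-0.0007,0,-0.0003,0],[0,0.005,0,0],[0,0.005,0,0],[0,0.005,0,0],[0,0.005,0,0],[0,0.005,0,0],[0,0.005,0,0],[0,0,0,0]]
  ]
}}

```text
clock: 8.88
eef_pos: [0.5678, 0.003, 0.0427]
orientation: [1.0, 0.027, 0.001, 0.0]
contact_force: [-0.8, -0.9, 5.3]
grip_width: 0.201
```

```bash
python3 -c "
from h import *
bd();snap('wrist','w6');snap('scene','s6')
a=load('s6')['image'][150:260,150:300,::-1];cv2.imwrite('pics/s6a.png',cv2.resize(a,None,fx=5,fy=5,interpolation=cv2.INTER_CUBIC))"
```

```text
t 8.88 board xy [-45.5   3.1] z 42.7 yaw -86.93 F board [ 0.9 -0.9] 5.3 T [-0.13  0.08 -0.04] g 17.2
```

View pics/w6.png

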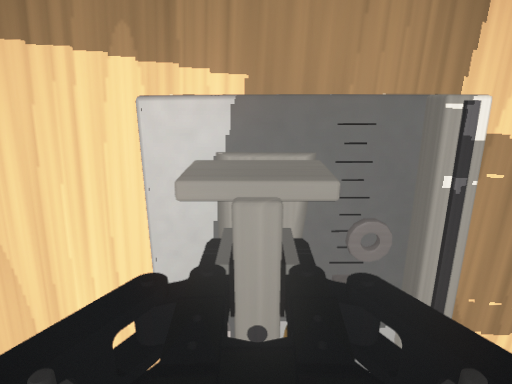

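View pics/s6a.png

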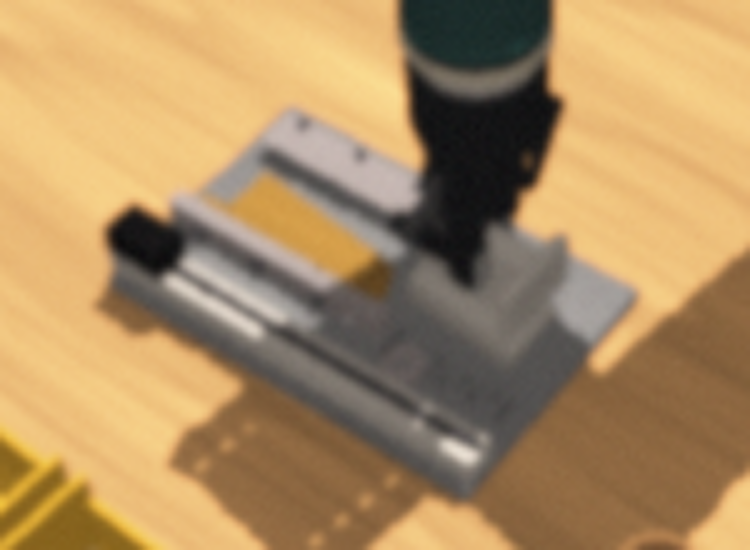

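Emit:
{"method": "send_rows", "body": {
  "commands": [
    [[-0.0005,0.003,0,0],[0,0.003,0,0],[0,0.003,0,0],[0,0.003,0,0],[0,0.003,0,0],[0,0,0,0]]
  ]
}}

```text
clock: 9.48
eef_pos: [0.5681, -0.0117, 0.0427]
orientation: [1.0, 0.027, 0.001, 0.0]
contact_force: [0.4, -1.5, 4.8]
grip_width: 0.204
```

```bash
python3 -c "
from h import *
bd()
s=load('w6');t=np.array([.5672,-.0426]);th=np.radians(-86.9);R=np.array([[np.cos(th),-np.sin(th)],[np.sin(th),np.cos(th)]])
for q in ((138,98),(153,262),(430,96)): print(((plane(s,[q],.012)[0][:2]-t)@R*1000).round(1))"
```

```text
t 9.48 board xy [-30.8   2.6] z 42.7 yaw -86.93 F board [1.5 0.4] 4.8 T [-0.09  0.1   0.03] g 17.5
[-112.5  -57.8]
[-18.9 -58.2]
[-113.6   92.5]
```

Emit:
{"method": "send_rows", "body": {
  "commands": [
    [[0.0006,0.003,0,0],[0,0.003,0,0],[0,0.003,0,0],[0,0.003,0,0],[0,0,0,0]]
  ]
}}

```text
clock: 9.9
eef_pos: [0.5693, -0.0236, 0.0427]
orientation: [1.0, 0.027, 0.001, 0.0]
contact_force: [-0.1, -1.1, 5.6]
grip_width: 0.199
```

```bash
python3 -c "
from h import *
bd()"
```

```text
t 9.9 board xy [-18.9   3.1] z 42.7 yaw -86.93 F board [ 1.1 -0.2] 5.6 T [-0.09  0.12 -0.05] g 17.0
```

Emit:
{"method": "send_rows", "body": {
  "commands": [
    [[0,0.003,0,0],[0,0.003,0,0],[0,0.003,0,0],[0,0,0,0]]
  ]
}}

```text
clock: 10.23
eef_pos: [0.5698, -0.0326, 0.0427]
orientation: [1.0, 0.027, 0.001, 0.0]
contact_force: [0.1, -0.7, 5.6]
grip_width: 0.198
```

```bash
python3 -c "
from h import *
bd()"
```

```text
t 10.23 board xy [-9.9  3.1] z 42.7 yaw -86.93 F board [0.7 0. ] 5.6 T [-0.07  0.08  0.01] g 16.9
```

Emit:
{"method": "send_rows", "body": {
  "commands": [
    [[-0.001,0.001,0,0],[-0.001,0.001,0,0],[0,0,0,0],[0,0,0,0]]
  ]
}}

```text
clock: 10.57
eef_pos: [0.568, -0.0344, 0.0427]
orientation: [1.0, 0.027, 0.001, 0.0]
contact_force: [0.5, 0.0, 5.0]
grip_width: 0.206
```

```bash
python3 -c "
from h import *
bd()"
```

```text
t 10.57 board xy [-8.1  1.3] z 42.7 yaw -86.92 F board [-0.   0.5] 5.0 T [ 0.08  0.03 -0.01] g 17.6
```

Emit:
{"method": "send_rows", "body": {
  "commands": [
    [[-0.001,0.001,0,0],[0,0.001,0,0],[0,0,0,0]]
  ]
}}

```text
clock: 10.82
eef_pos: [0.5674, -0.0363, 0.0427]
orientation: [1.0, 0.027, 0.001, 0.0]
contact_force: [1.0, 1.4, 4.9]
grip_width: 0.197
```

```bash
python3 -c "
from h import *
bd()"
```

```text
t 10.82 board xy [-6.3  0.5] z 42.7 yaw -86.92 F board [-1.4  1.1] 4.9 T [ 0.24 -0.1   0.04] g 16.8
```

Emit:
{"method": "send_rows", "body": {
  "commands": [
    [[-0.0007,0.001,0,0],[0,0.001,0,0],[0,0,0,0]]
  ]
}}

```text
clock: 11.07
eef_pos: [0.5673, -0.0382, 0.0428]
orientation: [1.0, 0.027, 0.002, 0.0]
contact_force: [4.0, 1.0, 5.0]
grip_width: 0.204
```

```bash
python3 -c "
from h import *
bd()"
```

```text
t 11.07 board xy [-4.4  0.4] z 42.8 yaw -86.91 F board [-0.8  4.1] 5.0 T [ 0.32 -0.69  0.08] g 17.4
```

Emit:
{"method": "send_rows", "body": {
  "commands": [
    [[0.0004,0.002,-0.0003,0],[0,0.002,0,0],[0,0.002,0,0],[0,0.002,0,0],[0,0,0,0]]
  ]
}}

```text
clock: 11.48
eef_pos: [0.5678, -0.0463, 0.0427]
orientation: [1.0, 0.027, 0.001, 0.0]
contact_force: [5.0, 0.6, 4.2]
grip_width: 0.204
```

```bash
python3 -c "
from h import *
bd()"
```

```text
t 11.48 board xy [3.7 0.4] z 42.7 yaw -86.91 F board [-0.4  5. ] 4.2 T [ 0.28 -0.84  0.13] g 17.4
```

Emit:
{"method": "send_rows", "body": {
  "commands": [
    [[0,0.002,0,0],[0,0.002,0,0],[0,0.002,0,0],[0,0,0,0]]
  ]
}}

```text
clock: 11.82
eef_pos: [0.5681, -0.0521, 0.0428]
orientation: [1.0, 0.027, 0.001, 0.0]
contact_force: [5.7, 1.6, 3.6]
grip_width: 0.201
```

```bash
python3 -c "
from h import *
bd()"
```

```text
t 11.82 board xy [9.6 0.4] z 42.8 yaw -86.91 F board [-1.3  5.8] 3.6 T [ 0.28 -0.88  0.17] g 17.1
```

Emit:
{"method": "send_rows", "body": {
  "commands": [
    [[0.0008,0.001,0,0],[0,0.001,0,0],[0,0.001,0,0],[0,0,0,0]]
  ]
}}

```text
clock: 12.15
eef_pos: [0.5684, -0.0548, 0.0427]
orientation: [1.0, 0.027, 0.001, 0.0]
contact_force: [4.2, 1.7, 5.7]
grip_width: 0.195
```

```bash
python3 -c "
from h import *
bd()"
```

```text
t 12.15 board xy [12.2  0.5] z 42.7 yaw -86.9 F board [-1.5  4.3] 5.7 T [ 0.3  -0.53  0.13] g 16.6
```

Emit:
{"method": "send_rows", "body": {
  "commands": [
    [[0.0006,0.001,0,0],[0,0.001,0,0],[0,0.001,0,0],[0,0,0,0]]
  ]
}}

```text
clock: 12.48
eef_pos: [0.5686, -0.0577, 0.0427]
orientation: [1.0, 0.027, 0.0, -0.0]
contact_force: [2.3, 1.1, 7.4]
grip_width: 0.2
```

```bash
python3 -c "
from h import *
bd()"
```

```text
t 12.48 board xy [15.2  0.5] z 42.7 yaw -86.9 F board [-1.   2.4] 7.4 T [ 0.35 -0.49  0.1 ] g 17.1
```

Emit:
{"method": "send_rows", "body": {
  "commands": [
    [[0,0.001,0,0],[0,0.001,0,0],[0,0.001,0,0],[0,0,0,0]]
  ]
}}

```text
clock: 12.82
eef_pos: [0.5688, -0.0607, 0.0428]
orientation: [1.0, 0.027, 0.0, -0.0]
contact_force: [2.3, 1.0, 6.6]
grip_width: 0.198
```

```bash
python3 -c "
from h import *
bd()"
```

```text
t 12.82 board xy [18.2  0.6] z 42.8 yaw -86.9 F board [-0.9  2.4] 6.6 T [ 0.3  -0.45  0.11] g 16.9
```

Emit:
{"method": "send_rows", "body": {
  "commands": [
    [[0.0002,0.001,-0.0004,0],[0,0.001,0,0],[0,0.001,0,0],[0,0.001,0,0],[0,0,0,0]]
  ]
}}

```text
clock: 13.23
eef_pos: [0.5688, -0.0637, 0.0428]
orientation: [1.0, 0.027, -0.0, -0.001]
contact_force: [2.7, 6.7, 5.3]
grip_width: 0.2
```

```bash
python3 -c "
from h import *
bd()"
```

```text
t 13.23 board xy [21.2  0.4] z 42.8 yaw -86.9 F board [-6.6  3.1] 5.3 T [ 0.9  -0.62  0.27] g 17.1
```

Emit:
{"method": "send_rows", "body": {
  "commands": [
    [[0,0.001,0,0],[0,0.001,0,0],[0,0.001,0,0],[0,0,0,0]]
  ]
}}

```text
clock: 13.57
eef_pos: [0.5689, -0.0657, 0.0427]
orientation: [1.0, 0.027, -0.0, -0.001]
contact_force: [3.4, 10.3, 5.4]
grip_width: 0.207
```

```bash
python3 -c "
from h import *
bd()"
```

```text
t 13.57 board xy [23.2  0.4] z 42.7 yaw -86.92 F board [-10.1   4. ] 5.4 T [ 1.58 -0.67  0.32] g 17.7
```

Emit:
{"method": "send_rows", "body": {
  "commands": [
    [[0.0003,0.001,-0.0003,0],[0,0.001,0,0],[0,0,0,0]]
  ]
}}

```text
clock: 13.82
eef_pos: [0.5689, -0.067, 0.0428]
orientation: [1.0, 0.027, -0.001, -0.002]
contact_force: [3.3, 12.4, 2.6]
grip_width: 0.199
```

```bash
python3 -c "
from h import *
bd()"
```

```text
t 13.82 board xy [24.4  0.4] z 42.8 yaw -86.93 F board [-12.2   4. ] 2.6 T [ 1.9  -0.82  0.32] g 17.0
```

Emit:
{"method": "send_rows", "body": {
  "commands": [
    [[0,0.001,0,0],[0,0,0,0],[0,0,0,0]]
  ]
}}

```text
clock: 14.07
eef_pos: [0.569, -0.0676, 0.0428]
orientation: [1.0, 0.027, -0.001, -0.002]
contact_force: [3.7, 14.9, 4.4]
grip_width: 0.201
```

```bash
python3 -c "
from h import *
bd()"
```

```text
t 14.07 board xy [25.   0.4] z 42.8 yaw -86.93 F board [-14.7   4.5] 4.4 T [ 2.13 -0.85  0.35] g 17.2
```

Emit:
{"method": "send_rows", "body": {
  "commands": [
    [[0,0.001,0,0],[0,0,0,0],[0,0,0,0]]
  ]
}}

```text
clock: 14.32
eef_pos: [0.569, -0.0682, 0.0428]
orientation: [1.0, 0.027, -0.001, -0.002]
contact_force: [4.3, 16.2, 4.8]
grip_width: 0.201
```

```bash
python3 -c "
from h import *
bd();snap('wrist','w7')"
```

```text
t 14.32 board xy [25.6  0.4] z 42.8 yaw -86.94 F board [-15.9   5.2] 4.8 T [ 2.28 -0.87  0.29] g 17.1
```

View pics/w7.png

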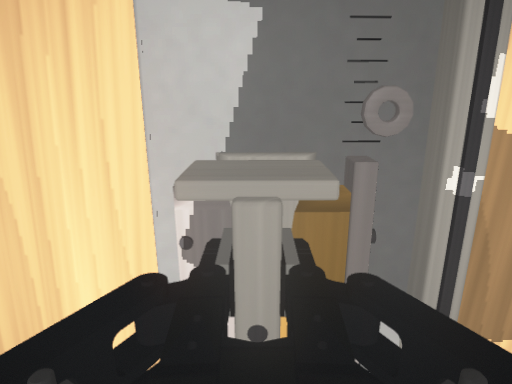

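Emit:
{"method": "send_rows", "body": {
  "commands": [
    [[0,0.0008,0,0],[0,0,0,0],[0,0,0,0]]
  ]
}}

```text
clock: 14.62
eef_pos: [0.569, -0.0687, 0.0428]
orientation: [1.0, 0.027, -0.001, -0.003]
contact_force: [4.9, 17.5, 3.8]
grip_width: 0.204
```

```bash
python3 -c "
from h import *
bd()"
```

```text
t 14.62 board xy [26.1  0.4] z 42.8 yaw -86.94 F board [-17.2   5.9] 3.8 T [ 2.5  -0.9   0.38] g 17.4
```

Emit:
{"method": "send_rows", "body": {
  "commands": [
    [[0.0004,-0.001,0,0],[0.0004,-0.001,0,0],[0,0,0,0],[0,0,0,0]]
  ]
}}

```text
clock: 14.95
eef_pos: [0.569, -0.0686, 0.0427]
orientation: [1.0, 0.027, -0.001, -0.001]
contact_force: [2.0, 7.5, 5.1]
grip_width: 0.199
```

```bash
python3 -c "
from h import *
bd()"
```

```text
t 14.95 board xy [26.1  0.4] z 42.7 yaw -86.88 F board [-7.4  2.4] 5.1 T [ 1.26 -0.49  0.4 ] g 17.0
```

Emit:
{"method": "send_rows", "body": {
  "commands": [
    [[0.0003,-0.001,-0.0004,0],[0,0,0,0],[0,0,0,0]]
  ]
}}

```text
clock: 15.2
eef_pos: [0.5691, -0.0686, 0.0428]
orientation: [1.0, 0.027, -0.002, -0.001]
contact_force: [0.0, 5.5, 0.8]
grip_width: 0.202
```

```bash
python3 -c "
from h import *
bd()"
```

```text
t 15.2 board xy [26.   0.4] z 42.8 yaw -86.89 F board [-5.5  0.3] 0.8 T [ 0.8  -0.34  0.37] g 17.3
```

Emit:
{"method": "send_rows", "body": {
  "commands": [
    [[0,0,0,0],[0,0,0,0],[0,0,0,0],[0,0,0,0]]
  ],
  "grip": 0.045
}}

```text
clock: 15.53
eef_pos: [0.5706, -0.0698, 0.0435]
orientation: [1.0, 0.027, -0.0, 0.0]
contact_force: [-0.3, -0.6, 0.6]
grip_width: 0.529
```

```bash
python3 -c "
from h import *
bd();snap('wrist','w8')"
```

```text
t 15.53 board xy [27.3  1.9] z 43.5 yaw -86.92 F board [ 0.5 -0.3] 0.6 T [0.02 0.01 0.03] g 45.2
```

View pics/w8.png

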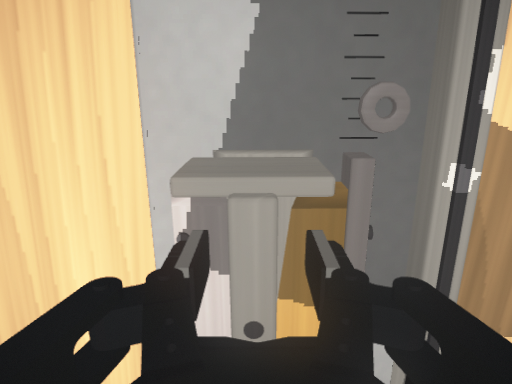

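Emit:
{"method": "send_rows", "body": {
  "commands": [
    [[-0.001,0,0,0],[0,0,-0.01,0],[0,0,-0.02,0],[0,0,-0.03,0],[0,0,-0.04,0],[0,0,-0.03,0],[0,-0.02,-0.02,0],[0,-0.035,0,0],[0,-0.035,0,0],[0,-0.035,0,0],[0,-0.02,0,0],[0,0,0,0]]
  ]
}}

```text
clock: 16.58
eef_pos: [0.5611, 0.0793, 0.1945]
orientation: [1.0, 0.029, 0.0, -0.001]
contact_force: [-0.0, 0.3, -0.2]
grip_width: 0.524
```

Emit:
{"method": "send_rows", "body": {
  "commands": [
    [[-0.01,-0.03,0,0],[-0.01,-0.03,0,0],[-0.01,-0.03,0,0],[-0.01,-0.03,0,0],[0,0,0,0]]
  ]
}}

```text
clock: 17.0
eef_pos: [0.5132, 0.1966, 0.1941]
orientation: [1.0, 0.028, -0.001, -0.001]
contact_force: [0.7, 0.1, -0.2]
grip_width: 0.526
```

```bash
python3 - <<'E'
from h import *
bd();s=snap('top','t9')
cv2.imwrite("pics/t9.png",s["image"][:,:,::-1])
cv2.imwrite("pics/t9a.png",cv2.resize(s["image"][130:215,220:335,::-1],None,fx=6.5,fy=6.5,interpolation=cv2.INTER_CUBIC))
snap('scene','s9')
E
```

```text
t 17.0 board xy [-241.8  -41. ] z 194.1 yaw -86.75 F board [-0.1  0.7] -0.2 T [-0.   -0.03  0.04] g 44.9
```

View pics/t9a.png

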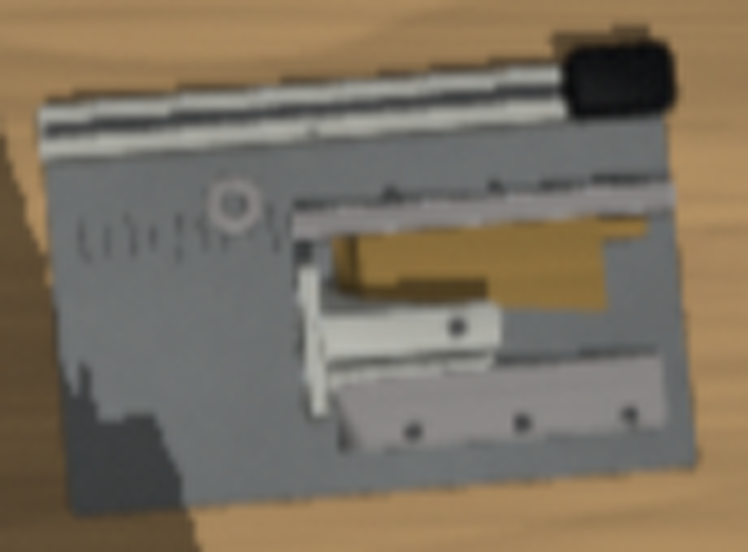

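View pics/s9.png

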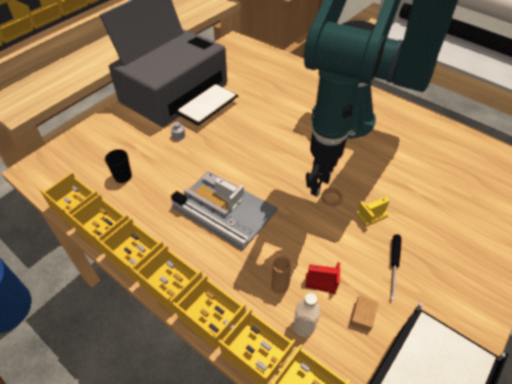

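The top view shows the block straight in the way, with its plate at about (312,345) and its hole at (457,327) in the crop. The washer is unmoved at (235,207), and the arm is clear of everything.

```bash
python3 -c "
from workcell import ctrl
print(ctrl.close_job())"
```

```text
the job is handed in; nothing more can be done
None
```

The stop block is wedged in the tapered way and the job was handed in at about 17 s, with the gripper open and clear.

- **How it went in:** I gripped the block across its upright and set it down on the bare board. I slid it in narrow end first, felt for the straight rail, and pushed in small steps.
- **Where it wedged:** It began to wedge with its middle at about x = 20 mm. I pushed until the reading was 17.2 N, with the block at about x = 26 mm.
- **After letting go:** The block held its place as I eased the push off and opened the fingers. The last top view shows it straight in the way. The washer has not moved, and the scene view shows nothing else out of place.

**Disagreements:**
- The push rose by only about 2 N per mm, where about 4 was expected. The block therefore went roughly 6 mm past first wedging, not 4 to 5 mm.
- About 6 N of sideways force on the straight rail and some downward force were present during the push, so part of the 17 N was extra friction.
- The two camera estimates of the board's place differed by 1 to 2 mm across the way. I settled this by touch.
- I did not test the seating with a separate push on the stop face.

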